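# Clamp a small transformer snugly in a bench screw vice

## Robot

A 7-joint arm with a two-finger parallel gripper is mounted at the origin on a cart in front of the work surface, level with it; the furniture and walls round the work are solid. World frame = base frame: x ahead of the robot, y to its left, z up, the work surface at z = 0. Lengths are in m, angles in rad, forces in N, time in s.
With the tool pointing down it reaches from about 0.425 to 0.95 m from the base axis. Payload 4.7 kg.
Tool frame: the origin (TCP) lies on the centre line of the jaws, within the pads' length; the fingertips stand 14 mm ahead of it and the grasp point (between the pads) lies 5 mm behind it (tcp_to_tips is the distance from the TCP to the fingertips, in m); z points along the fingers, y is the line along which they close (so a half turn about z gives the same grasp; the last joint's range is limited). The gripper opens to 85 mm and grips with 20 to 120 N. Pads are 22 mm wide; open, the fingers measure 114 mm over their backs; the gripper's body (76 mm by 85 mm) begins 54 mm behind the grasp point. The pads swing forward as they close: fully open they stand 13 mm farther back than shut.
Start: joints at [1.281, 0.469, -0.049, 1.532, 0.024, 1.141, -0.082], TCP at [0.174, -0.652, 0.216] pointing down, gripper open.
Joint ranges: [-2.59, 2.59], [-0.33, 1.99], [-1.39, 1.29], [0.1, 2.45], [-1.04, 4.18], [0.21, 1.99], [-2.66, 2.66]. Speed limits (rad/s): [2.57, 2.57, 3.14, 3.14, 3.14, 3.14, 3.14].

## Interface

Orientations are given as [roll, pitch, yaw] about the fixed x, y, z axes, in that order (R = Rz(yaw) Ry(pitch) Rx(roll)).
In Python, from station import move_ptp, move_l, goto_joints, grip, wait, inverse_kinematics, read_state, grab_frame, camera_info, IKError, sign_off, tcp_to_tips gives the robot as it stands. The module is installed in compiled form; this text tells all that it offers. Calls block until the motion is done:
- move_ptp(position, orientation): joint-space move of the TCP to a pose.
- move_l(position, rot=None, max_speed=0.15, contact_N=None): straight line of the TCP; rot=None keeps the orientation; max_speed is the mean speed in m/s. With contact_N (N) it stops when the force on the tool has changed by that much, and returns True; else False.
- goto_joints(angles): joint-space move.
- grip(opening): finger opening in m; the grip force is fixed at half the most; returns when the fingers have stopped.
- wait(seconds).
- inverse_kinematics(position, orientation): joint angles nearest the present ones, or None.
- read_state(): the state.
- grab_frame(name): name is "scene" or "top" or "wrist"; returns (picture, depth): 420x560x3 uint8, blue, green, red; 420x560 float32, m along the optical axis (not along the pixel's ray), 0 where there is no reading.
- camera_info(name): a dict with "fx", "fy", "cx", "cy" (pixels), "dist_coeffs" ([k1, k2, p1, p2, k3] as OpenCV has them; the pictures are not rectified), "rvec" (rotation vector, rad) and "tvec" (3), from world to camera coordinates, as OpenCV has them. Camera axes: x right, y down, z forward; pixel columns grow to the right and rows downward; lengths in m; the calibration is good to about 2 mm. A picture is of the moment at which its call begins: read the wrist's pose just before it. camera_info takes no time and is no camera call; for the wrist camera it gives the pose at the moment of the call.
A pose or a line that the arm cannot do raises IKError and nothing moves.
- sign_off(): hands the job in; it is judged then, once.
The state is a dict: "clock": time; "joint_pos": joint angles; "dq": joint speeds; "tau": joint torques, N m; "ee_pos": TCP position; "ee_rot": TCP orientation; "ft_force": force on the tool from outside, world axes, zero at the start; "ft_torque": the same for the moment, N m; "width": finger opening in m; "grip_force": force on a finger pad.
Only numpy, scipy, OpenCV 4.12 (cv2) and the standard library are available. Lean on these libraries where they do the work, as an engineer would, in place of code of your own. Each camera call takes 0.05 s, during which the arm holds its last target. There are 200 camera calls.

## Task

Set the small transformer upright on the bed of the green screw vice, between the jaws, with the flat ends of its core facing the jaws. Then wind the vice's red-handled crank clockwise until the jaws have closed on it, and snug it by feel: firmly held, but not so hard that the core is crushed. Let go of everything and leave the other things on the bench where they are.

Things in the scene. Friction and masses are not known exactly. Their poses are not given: they have to be found in the camera images.
- transformer_mid (a point): Centre of the loose small transformer's core (dark core, brown coil), 21 mm above its underside. Axes: x across the coil, y along the core, z up. Core 25 mm in x, 46 mm in y (its flat ends get clamped), 42 mm high. Grasp it across the coil: x = -19 to +21 mm, over y = -14 to +14 mm, 8 to 34 mm above the underside.
- transformer: The same transformer (0.13 to 0.27 kg); origin at the centre of its underside. A red wire stub stands 22 mm out on its -x side, at y = +3 to +14 mm, 32 to 48 mm above the underside; a grasp centred at y = -6 mm clears it.
- bed_center (a point): Point on the flat top of the green vice's bed (46 mm wide, 50 mm above the bench). Axes: x along the screw from the crank to the fixed jaw, y across, z up. The fixed jaw's adjustable black rubber lining has its face somewhere from x = +33 to +39 mm, set anew each time and not measured. Jaws are 70 mm wide and reach 40 mm above the bed.
- pad_face (a point): Centre of the moving jaw's black rubber face, 22 mm above the bed, axes as bed_center's. It moves to +x, towards the lining, as the crank is wound in; 56 to 70 mm lie between the two at the start. The rubber gives 1 mm per 40 N of clamping force.
- screw_axis (a point): Fixed point on the screw's axis, where it enters the nut bracket, 72 mm above the bench; x axis along the screw towards the fixed jaw.
- handle_mid (a point): Middle of the crank's red handle, a freely spinning sleeve 15 mm thick, 38 mm long, parallel to the screw and 36 mm off its axis (it circles 36 to 108 mm above the bench). Pinch it from above, fingers on either side, and lead it round without turning the gripper. It travels along the screw with the crank, 15 mm a turn. Its axes spin with the sleeve: use the position only.
- crank (a joint): Crank angle, rad; grows as it is wound clockwise (seen from the crank end), which closes the jaws 2.39 mm per rad. At 0 the handle is straight above the axis, then goes towards -y of bed_center. Starts at 2 to 5, range -0.8 to 20. The screw's own friction is 0.30 N m everywhere (about 8 N at the handle), and it stays where it is left.
- pad: The moving jaw's pad. Clamping force tells at the crank while it turns (at rest the screw's friction hides it): each 10 N adds 0.024 N m, 0.66 N at the handle. The loose transformer slides on the bed at 1 to 2 N, hardly felt. Snug: 40 to 115 N, best near 75 N, when the handle takes about 5 N more than it did running free; over 160 N crushes the core.
- pliers: Long-nose pliers with red handles, 173 mm, a bystander.
- yellow_screwdriver: Yellow screwdriver, 164 mm, a bystander.
- blue_tape: Roll of blue tape, 64 mm across and 18 mm high, a bystander.
- circuit_board: Green circuit board, 75 x 110 x 15 mm, a bystander.
- spool: White solder spool, 52 mm across and 36 mm high, a bystander.
Not all that is in view belongs to the job. What is shaped like the transformer but turquoise is not meant.

How it is judged:
On the way, in this order (a step that is already met when the one before it is completed fails the run):
1. the transformer stands on the bed between the jaws, let go, not yet clamped (z of transformer_mid in the frame of bed_center between 0.018 and 0.025 m and y of transformer_mid in the frame of bed_center between -0.02 and 0.02 m and angle between transformer_mid's own z axis and vertical below 0.1 rad and contact force between the fingers and transformer below 0.2 N and contact force between pad and transformer below 15 N), for 0.2 s.
2. the jaws are wound onto it until it is snug (40 to 115 N) (contact force between pad and transformer between 40 and 115 N), for 0.2 s.
At the end, for the whole second after the job is handed in: The transformer stands upright (within 0.1 rad) on the vice's bed (its underside within 5 mm above it), its core's length along the screw (within 0.12 rad) and within 20 mm of the bed's middle line, clamped by the jaws with 40 to 115 N, at rest (all of step 2 and z of transformer_mid in the frame of bed_center between 0.018 and 0.026 m and y of transformer_mid in the frame of bed_center between -0.02 and 0.02 m and angle between transformer_mid's own z axis and vertical below 0.1 rad and angle between the y axis of transformer_mid and the x axis of bed_center, either way round below 0.12 rad and linear speed of transformer below 0.01 m/s); the robot touches nothing.
It fails at once if the transformer's core is crushed (clamped with over 160 N) (contact force between pad and transformer above 160 N).
It fails at once if a bystander is moved more than 30 mm (distance of any of pliers, yellow_screwdriver, blue_tape, circuit_board, spool from where it was at the start of the episode above 0.03 m).
It also fails if it takes over 72 s, if anything falls off the work surface, if the arm or the gripper's body presses on something with over 40 N, if the wrist force passes 120 N, or if a joint passes its speed limit or range.

## Working session

There is one attempt and no reset: what is moved stays moved. The work goes in short steps, each a Python script; the robot and the scene stay as the last script left them, time stands still between calls to the robot, and variables do not carry over. Pictures are saved under pics/ and viewed, at most 10 in all, crops included, and the job is handed in when it is done.

```bash
mkdir -p pics; ls
python3 - <<'E'
from station import *
import cv2,numpy as np
s=read_state();print(s)
for n in("top","scene"):
    im,d=grab_frame(n);cv2.imwrite(f"pics/{n}0.png",im);np.savez(f"{n}0.npz",im=im,d=d)
    print(n,camera_info(n), (d>0).mean())
E
```

```text
pics
{'clock': 0.0, 'joint_pos': array([ 1.28107023,  0.46948097, -0.04857472,  1.53372051,  0.02413121,
        1.14099107, -0.08228343]), 'dq': array([-1.13352484e-03,  1.74559612e-03,  2.40351576e-04,  8.94301680e-05,
        7.14713278e-04, -3.03526690e-04, -1.15986274e-04]), 'tau': array([ 3.81023337e-04, -5.10307825e+01, -4.65721765e-02, -2.37714064e+01,
        1.05602070e-02,  7.51500396e-03, -1.75999716e-06]), 'ee_pos': array([ 0.17389439, -0.65156727,  0.21452349]), 'ee_rot': array([-3.13958240e+00,  1.11879115e-04,  2.60869974e-01]), 'ft_force': array([-0.89423524,  0.19883975,  0.41103892]), 'ft_torque': array([-0.01487487,  0.01124666,  0.03451755]), 'grip_force': 0.0, 'width': 0.0854973531492733}
top {'fx': 477.29074753731186, 'fy': 477.29074753731186, 'cx': 286.25796358133914, 'cy': 209.02160658743463, 'dist_coeffs': array([-0.01427912,  0.        ,  0.        ,  0.        ,  0.        ]), 'rvec': array([ 1.92266052, -1.74184125,  0.61426752]), 'tvec': array([-0.12253495,  0.44681251,  1.37348167])} 0.996109693877551
scene {'fx': 529.4276789861439, 'fy': 529.4276789861439, 'cx': 277.2184607635788, 'cy': 216.98008429038853, 'dist_coeffs': array([-0.03205257,  0.        ,  0.        ,  0.        ,  0.        ]), 'rvec': array([ 1.05408482, -2.69766855,  0.67742752]), 'tvec': array([0.33751153, 0.37594397, 1.25913696])} 0.9958843537414966
```

View pics/top0.png

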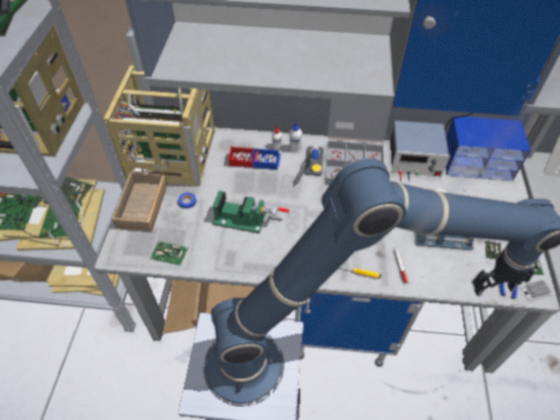

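View pics/scene0.png

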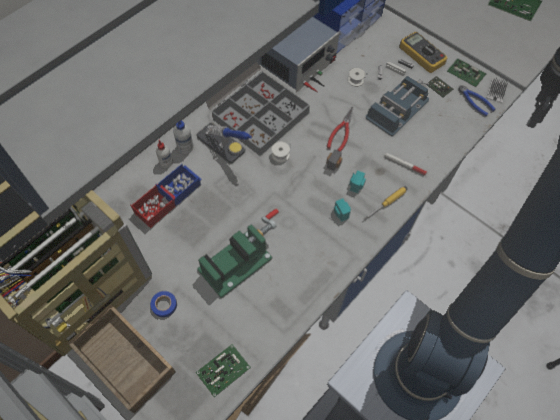

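The top view shows the vice at about (240,212) with its red handle at (283,210). In the scene view the vice is at (235,258), the handle at (272,215), and the dark transformer at (334,159) with the pliers right behind it at (340,135). The turquoise decoys are at (357,180) and (342,208).

```bash
cat > h.py <<'E'
from station import *
import cv2,numpy as np
def cam(n):
    c=camera_info(n);K=np.array([[c['fx'],0,c['cx']],[0,c['fy'],c['cy']],[0,0,1]])
    return K,c['dist_coeffs'],cv2.Rodrigues(c['rvec'])[0],np.array(c['tvec'])
def cloud(d,c):
    K,D,R,t=c;h,w=d.shape
    u,v=np.meshgrid(np.arange(w),np.arange(h))
    p=cv2.undistortPoints(np.stack([u,v],-1).reshape(-1,1,2).astype(float),K,D).reshape(h,w,2)
    P=np.dstack([p*d[...,None],d])
    return (P-t)@R
def ray(uv,c,z):
    K,D,R,t=c
    p=cv2.undistortPoints(np.array(uv,float).reshape(-1,1,2),K,D).reshape(-1,2)
    r=np.c_[p,np.ones(len(p))]@R;o=-R.T@t
    return o+r*((z-o[2])/r[:,2])[:,None]
E
python3 - <<'E'
from h import *
f=np.load('scene0.npz');im,d=f['im'],f['d'];X=cloud(d,cam('scene'))
for n,(u,v) in dict(tr=(334,159),handle=(272,215),vice=(235,258),fixedend=(205,270),pl=(340,135),tq=(357,180),tq2=(342,208),spool=(281,152),sd=(395,195),tape=(163,303)).items():
    print(n,X[v,u].round(3))
f=np.load('top0.npz');X2=cloud(f['d'],cam('top'));print('top handle',X2[210,283].round(3),X2[212,240].round(3))
a=cv2.resize(im[120:300,180:420],None,fx=3.3,fy=3.3,interpolation=cv2.INTER_CUBIC);cv2.imwrite('pics/crop1.png',a)
E
```

```text
tr [ 0.529 -0.315  0.04 ]
handle [ 0.528 -0.055  0.06 ]
vice [0.517 0.095 0.05 ]
fixedend [0.542 0.174 0.069]
pl [ 0.587 -0.42  -0.003]
tq [ 0.438 -0.305  0.038]
tq2 [ 0.412 -0.207  0.04 ]
spool [ 0.661 -0.237  0.027]
sd [ 0.335 -0.349  0.021]
tape [ 0.581  0.294 -0.002]
top handle [ 0.53  -0.061  0.054] [0.483 0.08  0.084]
```

View pics/crop1.png

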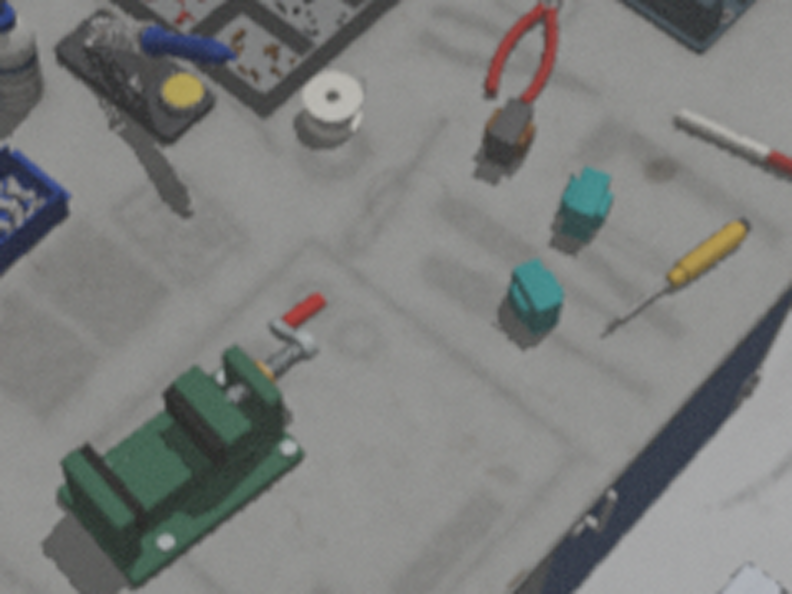

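The crop shows the vice with its screw running from the red handle (crop 300,310) to the fixed jaw at lower left. The transformer is at (510,130), with the plier handles about 30 px above it. Next I'll take closer wrist views of both.

Run:
```python
from h import *
import pickle
def look(n,p,yaw):
    move_ptp(p,[np.pi,0,yaw]); c=cam('wrist'); im,d=grab_frame('wrist')
    print(n,(d>0).mean(), (-c[2].T@c[3]).round(3), c[2].round(2).tolist(), read_state()['clock'])
    pickle.dump((im,d,c),open(n+'.pkl','wb'));return im
a=look('wt',[0.52,-0.30,0.27],0.0)
b=look('wv',[0.50,0.03,0.33],0.0)
cv2.imwrite('pics/w.png',np.hstack([cv2.resize(a,(400,300)),cv2.resize(b,(400,300))]))
cv2.imwrite('pics/wt.png',a);cv2.imwrite('pics/wv.png',b)
```

```text
wt 0.9960204081632653 [ 0.587 -0.301  0.428] [[-0.0, -1.0, 0.0], [-0.97, 0.0, 0.26], [-0.26, -0.0, -0.97]] 1.9583
wv 0.9961352040816327 [0.568 0.029 0.488] [[-0.0, -1.0, 0.0], [-0.97, 0.0, 0.26], [-0.26, -0.0, -0.97]] 3.275
```

View pics/wt.png

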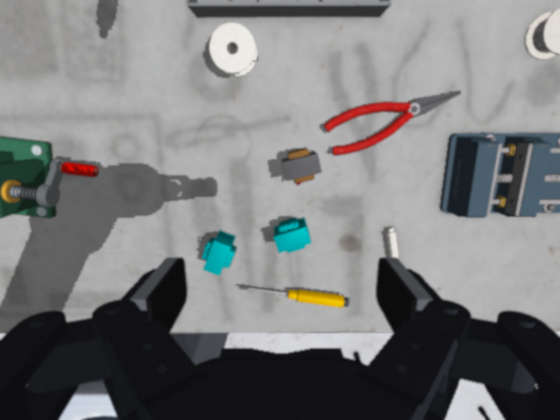

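View pics/wv.png

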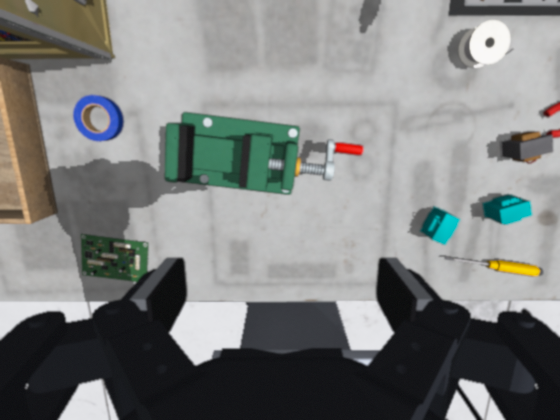

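The wrist view shows the transformer at about (300,166), core slightly rotated and its long side along world y, with plier handle tips at (332,150). In the vice view the jaws are at (180,152) fixed and (255,162) moving, and the handle is at (348,149). I'll move closer to resolve the wire side.

Run:
```python
from h import *
import pickle
move_ptp([0.46,-0.315,0.20],[np.pi,0,0]); c=cam('wrist'); im,d=grab_frame('wrist')
pickle.dump((im,d,c),open('wt2.pkl','wb'))
X=cloud(d,c)
m=(X[...,2]>0.036)&(X[...,2]<0.05)&(abs(X[...,0]-.53)<.05)&(abs(X[...,1]+.32)<.05)
v,u=np.nonzero(m);print(u.min(),u.max(),v.min(),v.max(),X[m].mean(0))
u0,v0=int(u.mean()),int(v.mean());print(u0,v0)
a=im[max(0,v0-75):v0+75,max(0,u0-100):u0+100]
# vice parts
im2,d2,c2=pickle.load(open('wv.pkl','rb'));b=im2[90:215,150:380]
a=cv2.resize(a,None,fx=3.2,fy=3.2,interpolation=cv2.INTER_CUBIC)
cv2.imwrite('pics/t2.png',a)
```

```text
270 320 99 140 [ 0.53579516 -0.32613224  0.04210085]
294 116
```

View pics/t2.png

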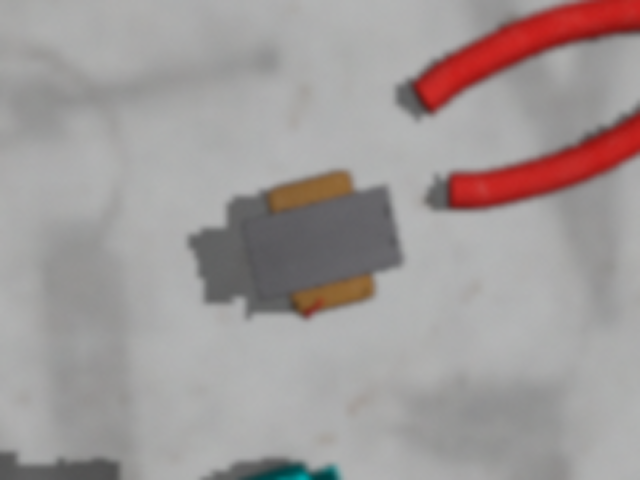

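The red wire stub is at crop (310,307), on the world -x / +y side. So transformer axes ≈ world axes, yawed by roughly +14°. Now the precise measurements.

Run:
```python
from h import *
import pickle
im,d,c=pickle.load(open('wt2.pkl','rb'));X=cloud(d,c)
hsv=cv2.cvtColor(im,cv2.COLOR_BGR2HSV)
m=(X[...,2]>0.034)&(X[...,2]<0.05)&(abs(X[...,0]-.536)<.05)&(abs(X[...,1]+.326)<.05)&(hsv[...,1]<60)
v,u=np.nonzero(m);P=ray(np.c_[u,v],c,0.042)[:,:2]
print('core',cv2.minAreaRect((P*1000).astype(np.float32)),'z',np.median(X[m][:,2]))
im,d,c=pickle.load(open('wv.pkl','rb'));X=cloud(d,c);hsv=cv2.cvtColor(im,cv2.COLOR_BGR2HSV)
reg=(abs(X[...,0]-.51)<.09)&(abs(X[...,1]-.08)<.16)
green=reg&(hsv[...,0]>60)&(hsv[...,0]<95)&(hsv[...,1]>70)
red=reg&((hsv[...,0]<8)|(hsv[...,0]>172))&(hsv[...,1]>150)
v,u=np.nonzero(red);print('red',X[red].mean(0),np.percentile(X[red],[2,50,98],axis=0).round(4).tolist(),u.min(),u.max(),v.min(),v.max())
zs=X[green][:,2];h,e=np.histogram(zs,np.arange(-.005,.105,.005));print(list(zip(e.round(3),h)))
for z0,n in((0.05,'bed'),(0.09,'jawtop'),(0.012,'base')):
    m=green&(abs(X[...,2]-z0)<.006)
    k,l,st,ce=cv2.connectedComponentsWithStats(m.astype(np.uint8))
    for i in range(1,k):
        if st[i,4]>60:
            mm=l==i;z=np.median(X[mm][:,2]);v,u=np.nonzero(mm);P=ray(np.c_[u,v],c,z)[:,:2]
            r=cv2.minAreaRect((P*1000).astype(np.float32));print(n,st[i,4],z.round(4),r,ce[i].round())
blk=reg&(hsv[...,2]<60)&(X[...,2]>.055)
k,l,st,ce=cv2.connectedComponentsWithStats(blk.astype(np.uint8))
for i in range(1,k):
    if st[i,4]>30: 
        q=X[l==i];print('blk',st[i],ce[i].round(),np.percentile(q,[3,50,97],axis=0).round(4).tolist())
```

```text
core ((531.836181640625, -327.1368103027344), (32.22909164428711, 44.78831481933594), 13.904900550842285) z 0.04209109249523709
red [ 0.53616493 -0.06109992  0.060602  ] [[0.5286, -0.0783, 0.0564], [0.5365, -0.0617, 0.059], [0.543, -0.0447, 0.0614]] 335 362 143 154
[(np.float64(-0.005), np.int64(0)), (np.float64(0.0), np.int64(0)), (np.float64(0.005), np.int64(0)), (np.float64(0.01), np.int64(2171)), (np.float64(0.015), np.int64(341)), (np.float64(0.02), np.int64(24)), (np.float64(0.025), np.int64(21)), (np.float64(0.03), np.int64(23)), (np.float64(0.035), np.int64(25)), (np.float64(0.04), np.int64(26)), (np.float64(0.045), np.int64(1018)), (np.float64(0.05), np.int64(907)), (np.float64(0.055), np.int64(61)), (np.float64(0.06), np.int64(43)), (np.float64(0.065), np.int64(22)), (np.float64(0.07), np.int64(17)), (np.float64(0.075), np.int64(19)), (np.float64(0.08), np.int64(22)), (np.float64(0.085), np.int64(1718)), (np.float64(0.09), np.int64(736)), (np.float64(0.095), np.int64(0))]
bed 1620 0.05 ((527.6879272460938, 115.93850708007812), (65.58202362060547, 45.90245819091797), 82.8060
[... 712 characters left out ...]
491699219), (168.39064025878906, 30.143362045288086), 82.76470184326172) [238. 128.]
base 588 0.014 ((489.4082946777344, 129.67105102539062), (80.3016586303711, 21.21116828918457), 82.89604187011719) [217. 178.]
base 195 0.0141 ((479.03350830078125, 39.967559814453125), (24.61725425720215, 24.112567901611328), 3.376317024230957) [274. 185.]
blk [176 124  19  58 801] [186. 153.] [[0.4994, 0.1431, 0.06], [0.5333, 0.149, 0.0884], [0.5657, 0.1577, 0.0907]]
blk [239 134  12  53 362] [244. 160.] [[0.4926, 0.0681, 0.0859], [0.5249, 0.0746, 0.0875], [0.5546, 0.0809, 0.0892]]
blk [    0   259   560   161 50420] [279. 364.] [[0.4945, -0.0369, 0.3774], [0.5135, 0.0293, 0.4245], [0.522, 0.0952, 0.4458]]
```

Run:
```python
from h import *
import pickle
im,d,c=pickle.load(open('wt2.pkl','rb'));X=cloud(d,c)
hsv=cv2.cvtColor(im,cv2.COLOR_BGR2HSV)
m=(X[...,2]>0.0405)&(X[...,2]<0.045)&(abs(X[...,0]-.536)<.05)&(abs(X[...,1]+.326)<.05)&(hsv[...,1]<60)
m=cv2.morphologyEx(m.astype(np.uint8),cv2.MORPH_OPEN,np.ones((5,5)))>0
v,u=np.nonzero(m);P=ray(np.c_[u,v],c,0.042)[:,:2]
r=cv2.minAreaRect((P*1000).astype(np.float32));print('core',r,P.mean(0))
a=np.radians(r[2] if r[2]<45 else r[2]-90)
for phi,b,n in((a,a,'t'),):
  R=np.array([[np.cos(a),np.sin(a)],[-np.sin(a),np.cos(a)]])
  q=P@R.T; e=np.percentile(q,[1,99],axis=0);print(np.degrees(a),e,np.ptp(e,axis=0),R.T@e.mean(0))
for n,p,ys in(('grasp',[.537,-.33,.02],(103.7,-76.3)),('place',[.52,.11,.07],(82.8,-97.2)),('handle',[.505,-.06,.1],(82.8,-97.2))):
  for y in ys:
    q=inverse_kinematics(p,[np.pi,0,np.radians(y)]);print(n,y,None if q is None else np.round(q,2))
# lining / pad faces along bed axis
im,d,c=pickle.load(open('wv.pkl','rb'));X=cloud(d,c);hsv=cv2.cvtColor(im,cv2.COLOR_BGR2HSV)
ax=np.array([np.cos(np.radians(82.8)),np.sin(np.radians(82.8))]);ay=np.array([-ax[1],ax[0]]);o=np.array([.5277,.1159])
U=(X[...,:2]-o)@ax;V=(X[...,:2]-o)@ay
for z0,n in((.09,'top'),(.07,'mid')):
  for lo,hi in((-.06,-.02),(.02,.06)):
    k=(abs(V)<.03)&(U>lo)&(U<hi)&(abs(X[...,2]-z0)<.005)&(hsv[...,2]<60);print(n,k.sum(),np.percentile(U[k],[3,50,97]).round(4) if k.any() else '')
```

```text
core ((535.9475708007812, -326.1199035644531), (23.5048885345459, 44.8054084777832), 13.537114143371582) [ 0.53612933 -0.32627111]
13.537114143371582 [[ 0.43345013 -0.46435479]
 [ 0.4560321  -0.4208127 ]] [0.02258197 0.04354209] [ 0.53598341 -0.32618525]
grasp 103.7 [ 0.8   0.66 -0.44  1.78  0.38  0.78  0.41]
grasp -76.3 [ 0.41  0.61  0.1   1.81 -0.09  0.72 -2.34]
place 82.8 [ 0.19  0.49 -0.61  1.98  0.39  0.78 -0.77]
place -97.2 [ 0.55  0.75 -1.18  1.97  0.83  1.02  1.99]
handle 82.8 [ 0.44  0.39 -0.49  2.02  0.25  0.8  -0.33]
handle -97.2 [-0.78  0.57  1.12  2.08 -0.67  0.9  -2.55]
top 327 [-0.0454 -0.0413 -0.0372]
top 398 [0.0311 0.0351 0.0398]
mid 0 
mid 100 [0.0309 0.0312 0.0316]
```

```bash
cat >> h.py <<'E'
BA=np.radians(82.8);AX=np.array([np.cos(BA),np.sin(BA)]);AY=np.array([-AX[1],AX[0]]);O=np.array([.5277,.1159])
def rot2(a): return np.array([[np.cos(a),-np.sin(a)],[np.sin(a),np.cos(a)]])
def down(psi): return [np.pi,0,psi]
E
python3 - <<'E'
from h import *
import pickle
phi=np.radians(13.54);p=np.array([.536,-.3262])+rot2(phi)@[.001,-.006]
grip(0.065)
psi=phi+np.pi/2
move_ptp([*p,.12],down(psi))
move_l([*p,.019],max_speed=.12)
print('contact',read_state()['ft_force'])
grip(0.0);s=read_state();print(s['width'],s['grip_force'],s['ft_force'],s['clock'])
move_l([*p,.17],max_speed=.2);s=read_state();print(s['width'],s['grip_force'],s['ft_force'])
psi2=BA
g=O+rot2(BA-np.pi/2)@[.001,-.006]
move_ptp([*g,.17],down(psi2)) 
s=read_state();print(s['ee_pos'],s['width'],s['clock'])
im,d=grab_frame('scene');cv2.imwrite('pics/s2.png',cv2.resize(im[120:330,120:400],None,fx=2.5,fy=2.5))
E
```

```text
contact [-0.1431213  -1.25503946  0.64214816]
0.023531885986634745 59.0301209455356 [-1.60638963 -0.6834576   6.11477067] 7.8917
0.023267852821839692 58.94548750191461 [ 0.02266663 -0.0918197  -1.23104895]
[0.52835196 0.10847456 0.16970212] 0.023683603763904933 10.425
```

View pics/s2.png

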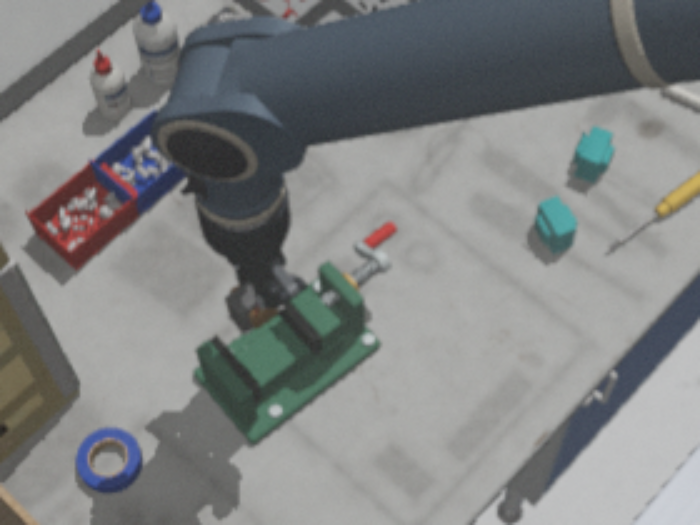

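The vice is empty below and something dark and brown is in the gripper at (245,305). The width of 23.5 mm doesn't match the expected 40 mm coil, so I'll check the wrist and scene views.

Run:
```python
from h import *
im,d=grab_frame('wrist');c=cam('wrist')
im2,d2=grab_frame('scene')
X=cloud(d2,cam('scene'));m=(X[...,2]>.12)&(X[...,2]<.24)&(abs(X[...,0]-.53)<.06)&(abs(X[...,1]-.11)<.06)
v,u=np.nonzero(m);print(u.min(),u.max(),v.min(),v.max())
a=cv2.resize(im2[205:265,190:270],(400,300),interpolation=cv2.INTER_CUBIC)
b=cv2.resize(im[120:420,80:480],(400,300));cv2.imwrite('pics/g.png',np.hstack([a,b]))
```

```text
210 233 223 253
```

View pics/g.png

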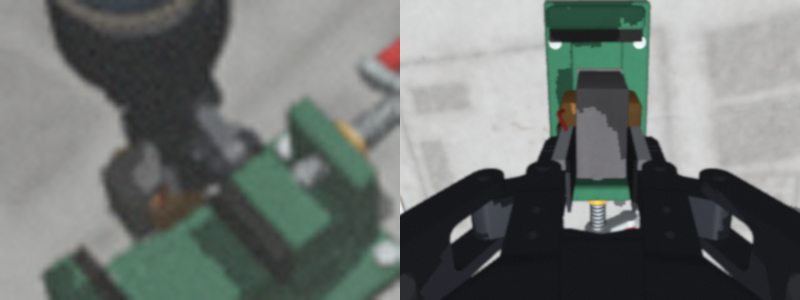

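The gripper holds the core at its crank-side end and the coil (600,110) lies ahead of the pads, so the part shifted during closing. I'll measure its pose in the hand.

Run:
```python
from h import *
s=read_state();c=cam('wrist');im,d=grab_frame('wrist');X=cloud(d,c);hsv=cv2.cvtColor(im,cv2.COLOR_BGR2HSV)
e=s['ee_pos'];print(e,s['ee_rot'])
U=(X[...,:2]-e[:2])@AX;V=(X[...,:2]-e[:2])@AY;Z=X[...,2]-e[2]
k=(abs(V)<.03)&(U>-.03)&(U<.08)&(Z>-.06)&(Z<.05)
g=k&(hsv[...,1]<60);br=k&(hsv[...,0]<20)&(hsv[...,1]>90)
vv,uu=np.nonzero(g);print('gray',g.sum(),uu.min(),uu.max(),vv.min(),vv.max())
for n,m in(('gray',g),('brown',br)):
  print(n,m.sum(),np.percentile(np.c_[U[m],V[m],Z[m]],[2,25,50,75,98],axis=0).round(4).tolist())
# column profile at V~0
row=np.arange(180,360,5);col=280
for r in row: 
  q=(U[r,col-1],V[r,col-1],Z[r,col-1]); print(r,np.round(q,4),im[r,col])
```

```text
[0.52836462 0.10863762 0.16985413] [-3.14151829e+00  2.53259539e-04  1.44302692e+00]
gray 7480 217 346 188 324
gray 7480 [[-0.012, -0.0244, -0.0123], [0.0033, -0.01, 0.022], [0.0117, -0.0019, 0.0227], [0.0223, 0.0061, 0.0248], [0.0311, 0.0205, 0.0477]]
brown 853 [[0.01, -0.02, -0.0016], [0.0145, -0.0168, 0.0126], [0.0178, 0.0122, 0.0137], [0.021, 0.0149, 0.0147], [0.0222, 0.0176, 0.0263]]
180 [ 1.870e-02  1.000e-04 -1.193e-01] [111 144  72]
185 [ 1.410e-02  1.000e-04 -1.199e-01] [111 144  72]
190 [ 0.0307 -0.0006 -0.0176] [104 103 102]
195 [ 0.0309 -0.0007 -0.0037] [45 43 43]
200 [ 0.0309 -0.0008  0.0072] [46 44 44]
205 [ 0.0307 -0.0008  0.0165] [51 49 50]
210 [ 0.03   -0.0009  0.0227] [71 68 69]
215 [ 0.0278 -0.0009  0.0229] [69 66 67]
220 [ 0.0253 -0.0008  0.0223] [68 66 66]
225 [ 0.0233 -0.0008  0.0235] [68 66 66]
230 [ 0.0208 -0.0008  0.023 ] [80 76 77]
235 [ 0.0182 -0.0008  0.0225] [117 113 114]
240 [ 0.0162 -0.0008  0.0236] [119 115 117]
245 [ 0.0134 -0.0008  0.0226] [118 116 116]
250 [ 0.0109 -0.0008  0.0225] [121 116 118]
255 [ 0.0081 -0.0008  0.0217] [121 117 118]
260 [ 0.00
[... 160 characters left out ...]
 119]
280 [-0.0042 -0.0007  0.0227] [121 117 118]
285 [-0.0072 -0.0007  0.0221] [121 116 118]
290 [-0.0095 -0.0007  0.0227] [120 116 118]
295 [-0.012  -0.0007  0.0229] [117 113 113]
300 [-0.0838  0.0003 -0.0916] [76 80 66]
305 [-0.0837  0.0003 -0.0835] [56 72 37]
310 [-0.0865  0.0003 -0.0803] [102 133  67]
315 [-0.0918  0.0003 -0.0809] [110 142  72]
320 [-0.0968  0.0003 -0.0809] [ 99 157 148]
325 [-0.1084  0.0004 -0.0904] [142 159 173]
330 [-0.1132  0.0004 -0.0898] [187 182 174]
335 [-0.12    0.0005 -0.0919] [154 148 142]
340 [-0.1239  0.0005 -0.09  ] [146 140 133]
345 [-0.1309  0.0005 -0.0921] [181 176 168]
350 [-0.1353  0.0005 -0.0908] [150 147 140]
355 [ 0.0109 -0.0012  0.0911] [28 24 24]
```

The part is upright and flat in the hand: underside 19.2 mm below the TCP, core centre 7.8 mm ahead along the bed. The grasp is good, so I'll place it.

Run:
```python
from h import *
g=O+AX*(.002-.0078)+AY*.0008
move_l([*g,.085],rot=down(BA),max_speed=.12)
r=move_l([*g,.0675],max_speed=.02,contact_N=4);s=read_state();print(r,s['ee_pos'],s['ft_force'])
grip(.065);s=read_state();print(s['width'],s['ft_force'],s['clock'])
move_l([*g,.18],max_speed=.2)
wait(.25)
# view from crank side
hp=O-AX*.178
move_ptp([.49,.0,.24],down(BA)); 
c=cam('wrist');im,d=grab_frame('wrist');import pickle;pickle.dump((im,d,c),open('wv2.pkl','wb'));cv2.imwrite('pics/wv2.png',im)
X=cloud(d,c);hsv=cv2.cvtColor(im,cv2.COLOR_BGR2HSV);U=(X[...,:2]-O)@AX;V=(X[...,:2]-O)@AY;Z=X[...,2]
k=(abs(Z-.092)<.005)&(abs(U)<.03)&(abs(V)<.03);q=np.c_[U[k],V[k]]*1000
print('core',k.sum(),cv2.minAreaRect(q.astype(np.float32)),np.median(Z[k]))
red=(abs(U+.18)<.06)&(abs(V)<.06)&((hsv[...,0]<8)|(hsv[...,0]>172))&(hsv[...,1]>130)
print('red',red.sum(),np.percentile(np.c_[U[red],V[red],Z[red]],[2,50,98],axis=0).round(4).tolist())
gr=(hsv[...,0]>60)&(hsv[...,0]<95)&(hsv[...,1]>70)&(abs(Z-.089)<.005)&(U<-.085)&(U>-.12)
print('bracket',gr.sum(),np.percentile(V[gr],[1,99]))
print(read_state()['clock'])
```

```text
True [0.52596662 0.11008036 0.06996695] [-1.52247727 -0.72433158  5.0406834 ]
0.06492639580492053 [0.23539243 0.57808814 0.55035869] 12.675
core 1508 ((2.5598831176757812, 4.236278533935547), (32.30365753173828, 45.48676681518555), 89.07611083984375) 0.09198885709847682
red 333 [[-0.1924, -0.0355, 0.0557], [-0.1744, -0.0293, 0.0592], [-0.1573, -0.0238, 0.061]]
bracket 866 [-0.02723812  0.02847616]
14.2667
```

View pics/wv2.png

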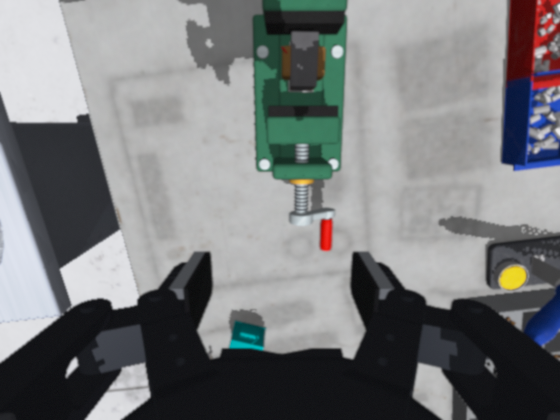

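The picture shows the transformer standing on the bed between the jaws at (303,62). The handle is at (326,234), giving θ0≈2.13. Next I'll grip the handle and wind the first radians while logging forces.

```bash
cat >> h.py <<'E'
T0=2.13
def hpos(th):
    p=O+AX*(-.1748-.004+.00239*(th-T0))+AY*(.0005-.036*np.sin(th))
    return np.array([*p,.072+.036*np.cos(th)+.003])
def ft(th):
    F=-read_state()['ft_force']   # force exerted by the tool on the handle
    f=np.array([F[:2]@AY,F[2]])
    return f@[-np.cos(th),-np.sin(th)], f@[-np.sin(th),np.cos(th)], F[:2]@AX
def angle(p):
    return np.arctan2(-((p[:2]-O)@AY-.0005),p[2]-.075)
def step(th,v=.04):
    move_l(hpos(th),max_speed=v);t=ft(th);s=read_state()
    print('%.2f act%.2f tan %.2f rad %.2f ax %.2f err %s w %.4f t %.2f'%(th,angle(s['ee_pos'])%(2*np.pi),*t,((s['ee_pos']-hpos(th))*1000).round(1),s['width'],s['clock']));return t
E
python3 - <<'E'
from h import *
grip(.05)
p=hpos(T0);move_ptp([p[0],p[1],.13],down(BA));move_l(p,max_speed=.1);print(read_state()['ft_force'])
grip(0);s=read_state();print(s['width'],s['grip_force'],s['ft_force'],s['clock'])
th=T0
while th<T0+2.0:
    th+=.25;t=step(th)
    if abs(t[0])>25 or abs(t[1])>45: print('stop');break
open('th','w').write(str(th))
E
```

```text
[-0.26119856  0.94456935  0.43958188]
-0.0002196177220868001 0.0 [-0.77019909  0.64663346  0.72765311] 16.5917
2.38 act2.40 tan -0.00 rad 0.56 ax -0.75 err [-0.5  0.1 -0.3] w -0.0003 t 16.97
2.63 act2.64 tan -0.64 rad 0.45 ax -1.14 err [-0.4  0.  -0.2] w -0.0001 t 17.34
2.88 act2.89 tan 0.63 rad 0.84 ax -0.80 err [-0.3  0.  -0.1] w 0.0002 t 17.72
3.13 act3.14 tan 0.61 rad 0.50 ax -0.07 err [-0.3  0.  -0. ] w -0.0002 t 18.09
3.38 act3.39 tan -1.03 rad 0.01 ax 0.13 err [-0.2  0.   0.1] w 0.0001 t 18.47
3.63 act3.64 tan -0.42 rad 0.00 ax 0.23 err [-0.1 -0.   0.1] w -0.0001 t 18.84
3.88 act3.88 tan -0.42 rad 0.49 ax -0.15 err [-0.  -0.   0.2] w 0.0001 t 19.22
4.13 act4.14 tan -0.42 rad 0.31 ax 0.82 err [ 0.1 -0.   0.3] w -0.0002 t 19.59
```

Width 0 means the handle was missed. I'll check where the fingers and handle are now.

Run:
```python
from h import *
s=read_state();print(s['ee_pos'],s['ee_rot'],s['joint_pos'].round(3))
im,d=grab_frame('wrist');c=cam('wrist')
im2,d2=grab_frame('scene')
a=cv2.resize(im2[180:270,215:335],(400,300),interpolation=cv2.INTER_CUBIC)
b=cv2.resize(im[120:420,80:480],(400,300));cv2.imwrite('pics/g2.png',np.hstack([a,b]))
for n in('scene','wrist'):
    i,dd,cc=(im2,d2,cam('scene')) if n=='scene' else (im,d,c)
    X=cloud(dd,cc);hsv=cv2.cvtColor(i,cv2.COLOR_BGR2HSV);U=(X[...,:2]-O)@AX;V=(X[...,:2]-O)@AY
    r=(abs(U+.18)<.06)&(abs(V)<.06)&((hsv[...,0]<8)|(hsv[...,0]>172))&(hsv[...,1]>130)
    if r.any():print(n,r.sum(),np.percentile(np.c_[U[r],V[r],X[r][:,2]],[2,50,98],axis=0).round(4).tolist())
    # lowest gripper points near tcp
    e=s['ee_pos'];k=(np.linalg.norm(X-e,axis=-1)<.05)
    if k.any():print(n,'near tcp',k.sum(),np.percentile(np.c_[(X[k][:,:2]-e[:2])@AX,(X[k][:,:2]-e[:2])@AY,X[k][:,2]-e[2]],[2,50,98],axis=0).round(4).tolist())
```

```text
[ 0.47562841 -0.05296124  0.05549511] [3.14097378e+00 1.22287493e-04 1.44513979e+00] [ 0.446  0.422 -0.518  2.115  0.329  0.68  -0.418]
scene 34 [[-0.1796, -0.0312, 0.0539], [-0.1684, -0.0264, 0.0572], [-0.1564, -0.0223, 0.0637]]
scene near tcp 91 [[0.0074, -0.0326, 0.0114], [0.021, -0.0174, 0.026], [0.0364, 0.0121, 0.0458]]
wrist 1715 [[-0.1923, -0.0358, 0.0537], [-0.1736, -0.0281, 0.0587], [-0.1569, -0.0231, 0.0607]]
wrist near tcp 2895 [[0.0075, -0.0324, 0.0153], [0.0122, -0.0128, 0.0287], [0.0356, 0.0106, 0.0469]]
```

View pics/g2.png

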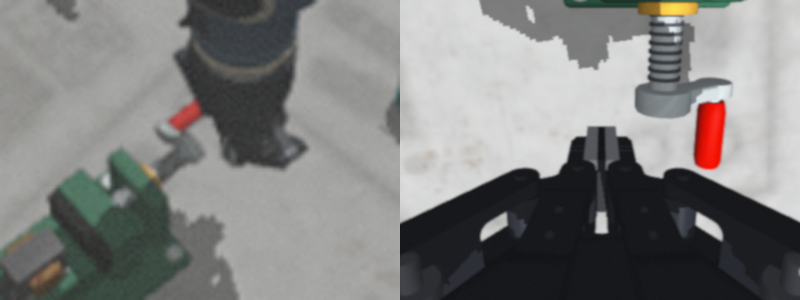

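The fingers look too high: front-face points are seen only from about 11 mm above the TCP. That also explains the 23.5 mm grasp, which was on the core above the coil. I'll measure the fingertip height.

Run:
```python
from h import *
print('tips',tcp_to_tips)
p=read_state()['ee_pos'];move_l([p[0],p[1],.11],max_speed=.2)
s=read_state();c=cam('wrist');im,d=grab_frame('wrist');X=cloud(d,c);e=s['ee_pos'];print(e)
U=(X[...,:2]-e[:2])@AX;V=(X[...,:2]-e[:2])@AY;Z=X[...,2]-e[2]
k=(abs(V)<.02)&(abs(U)<.03)&(Z>-.04)&(Z<.06)
print(np.percentile(np.c_[U[k],V[k],Z[k]],[0,1,5,50,99],axis=0).round(4).tolist())
im2,d2=grab_frame('scene');X=cloud(d2,cam('scene'))
U=(X[...,:2]-e[:2])@AX;V=(X[...,:2]-e[:2])@AY;Z=X[...,2]-e[2]
k=(abs(V)<.03)&(abs(U)<.03)&(Z>-.05)&(Z<.06)
print(np.percentile(np.c_[U[k],V[k],Z[k]],[0,1,5,50,99],axis=0).round(4).tolist())
```

```text
tips 0.014
[ 0.47594854 -0.0531578   0.1104923 ]
[[-0.0108, -0.02, -0.04], [-0.0083, -0.0194, -0.0344], [-0.0023, -0.0151, 0.0219], [0.0116, -0.002, 0.0434], [0.0273, 0.0159, 0.0599]]
[[0.005, -0.0288, -0.0495], [0.0055, -0.0278, -0.0426], [0.007, -0.0256, -0.0355], [0.0124, -0.0027, 0.0288], [0.0298, 0.0173, 0.0596]]
```

Run:
```python
from h import *
e=read_state()['ee_pos']
for n in('wrist','scene'):
    c=cam(n);im,d=grab_frame(n);X=cloud(d,c)
    U=(X[...,:2]-e[:2])@AX;V=(X[...,:2]-e[:2])@AY;Z=X[...,2]-e[2]
    k=(abs(V)<.015)&(U>-.013)&(U<.016)&(Z>-.04)&(Z<.06)
    h,_=np.histogram(Z[k],np.arange(-.04,.061,.005));print(n,h.tolist())
    # free-space check: pixel of the nominal tip point
    for dz in(-.014,-.005,.005,.01,.015,.02,.03):
        P=np.array([*(e[:2]+AX*.011),e[2]+dz]);uv=cv2.projectPoints(P[None],cv2.Rodrigues(c[2])[0],c[3],c[0],c[1])[0].ravel()
        u,v=uv.round().astype(int);pc=c[2]@P+c[3];print(dz,(u,v),'exp',pc[2].round(3),'seen',d[v,u].round(3),im[v,u])
```

```text
wrist [0, 0, 0, 0, 0, 0, 0, 0, 0, 0, 0, 11, 165, 260, 294, 315, 362, 222, 661, 345]
-0.014 (np.int64(278), np.int64(225)) exp 0.181 seen 0.281 [204 203 202]
-0.005 (np.int64(278), np.int64(230)) exp 0.172 seen 0.284 [202 201 201]
0.005 (np.int64(278), np.int64(237)) exp 0.163 seen 0.284 [198 198 198]
0.01 (np.int64(278), np.int64(240)) exp 0.158 seen 0.285 [195 195 195]
0.015 (np.int64(277), np.int64(244)) exp 0.153 seen 0.286 [196 196 195]
0.02 (np.int64(277), np.int64(248)) exp 0.148 seen 0.144 [74 70 68]
0.03 (np.int64(277), np.int64(256)) exp 0.139 seen 0.137 [67 63 62]
scene [0, 0, 0, 0, 0, 0, 0, 0, 0, 0, 0, 0, 6, 6, 8, 10, 5, 7, 4, 9]
-0.014 (np.int64(284), np.int64(224)) exp 1.338 seen 1.443 [149 151 151]
-0.005 (np.int64(284), np.int64(222)) exp 1.33 seen 1.447 [151 153 154]
0.005 (np.int64(284), np.int64(221)) exp 1.321 seen 1.456 [150 150 151]
0.01 (np.int64(284), np.int64(220)) exp 1.317 seen 1.456 [127 129 127]
0.015 (np.int64(284), np.int64(219)) exp 1.312 seen 1.452 [98 99 98]
0.02 (np.int64(284), np.int64(218)) exp 1.308 seen 1.303 [81 81 79]
0.03 (np.int64(284), np.int64(216)) exp 1.299 seen 1.295 [77 76 76]
```

Both cameras agree that the real fingertips are about 18 mm above the reported TCP, where 14 mm below was stated. So I have to command z about 32 mm lower. I'll correct for that and retry the handle.

```bash
sed -i 's/np.cos(th)+.003\])/np.cos(th)+.003-.032])/; s/p\[2\]-.075)/p[2]-.043)/' h.py
python3 - <<'E'
from h import *
p=hpos(T0);e=read_state()['ee_pos']
move_l([e[0],e[1],.12],max_speed=.2);grip(.05);move_l([p[0],p[1],.12],max_speed=.2)
print(move_l(p,max_speed=.1,contact_N=8),read_state()['ee_pos'],p)
grip(0);s=read_state();print(s['width'],s['grip_force'],s['ft_force'],s['clock'])
th=T0
if s['width']>.01:
  while th<T0+2.0:
    th+=.25;t=step(th)
    if abs(t[0])>25 or abs(t[1])>45: print('stop');break
open('th','w').write(str(th))
E
```

```text
False [ 0.53564844 -0.06521135  0.02450245] [ 0.53507013 -0.06525216  0.02390159]
0.012422873734101253 58.42359200119972 [-4.41187423  0.37650419  4.50311947] 23.0833
2.38 act2.37 tan 3.03 rad 9.35 ax -0.29 err [-0.5 -0.1  1.1] w 0.0127 t 23.46
2.63 act2.57 tan 4.09 rad 11.06 ax 1.54 err [ 1.3 -0.5  1.9] w 0.0128 t 23.83
2.88 act2.75 tan 4.34 rad 6.86 ax 2.48 err [ 3.9 -0.9  2.3] w 0.0130 t 24.21
3.13 act2.98 tan 7.18 rad -0.66 ax 2.09 err [ 5.  -1.2  1.6] w 0.0130 t 24.58
3.38 act3.30 tan 6.52 rad -6.15 ax 0.76 err [ 3.  -0.8  0.4] w 0.0127 t 24.96
3.63 act3.60 tan 8.49 rad -5.23 ax 0.87 err [ 1.1 -0.5 -0.1] w 0.0128 t 25.33
3.88 act3.88 tan 6.51 rad -2.54 ax 1.85 err [-0.2 -0.3 -0. ] w 0.0129 t 25.71
4.13 act4.15 tan 2.93 rad -3.18 ax 3.26 err [-0.9 -0.2  0.2] w 0.0127 t 26.08
```

The handle follows. Next I'll wind on a phase-matched grid of 32 steps per turn, which gives a free-running baseline to compare with one turn later.

```bash
cat >> h.py <<'E'
D=2*np.pi/32
def wind(th,n,log,v=.04):
    for _ in range(n):
        th+=D;move_l(hpos(th),max_speed=v);wait(.05)
        s=read_state();a=angle(s['ee_pos']);a+=2*np.pi*round((th-a)/(2*np.pi));t=ft(a);log.append([th,a,*t])
        b=log[-33][2] if len(log)>32 else np.nan
        print('%.2f act %.2f tan %.2f (d %.2f) rad %.2f ax %.2f w %.4f t %.1f'%(th,a,t[0],t[0]-b,t[1],t[2],s['width'],s['clock']))
        if t[0]>22 or abs(t[1])>45 or s['width']<.008: print('stop');break
    return th
E
python3 - <<'E'
from h import *
import json
log=[];th=wind(float(open('th').read()),32,log);json.dump(log,open('log.json','w'))
E
```

```text
4.33 act 4.34 tan 1.75 (d nan) rad -2.79 ax 3.05 w 0.0126 t 26.5
4.52 act 4.53 tan 1.52 (d nan) rad -4.92 ax 3.81 w 0.0128 t 26.8
4.72 act 4.72 tan 4.98 (d nan) rad -3.60 ax 4.07 w 0.0128 t 27.2
4.92 act 4.92 tan 4.46 (d nan) rad -4.74 ax 4.14 w 0.0127 t 27.6
5.11 act 5.11 tan 3.93 (d nan) rad -4.80 ax 4.13 w 0.0127 t 28.0
5.31 act 5.30 tan 5.22 (d nan) rad -4.46 ax 4.22 w 0.0127 t 28.3
5.50 act 5.48 tan 5.58 (d nan) rad -4.78 ax 3.13 w 0.0128 t 28.7
5.70 act 5.67 tan 7.76 (d nan) rad -2.32 ax 3.25 w 0.0130 t 29.1
5.90 act 5.86 tan 6.31 (d nan) rad -2.98 ax 4.02 w 0.0128 t 29.5
6.09 act 6.06 tan 6.97 (d nan) rad -2.43 ax 4.50 w 0.0131 t 29.8
6.29 act 6.26 tan 6.16 (d nan) rad 0.93 ax 3.91 w 0.0125 t 30.2
6.49 act 6.46 tan 5.41 (d nan) rad 1.31 ax 3.49 w 0.0129 t 30.6
6.68 act 6.65 tan 4.72 (d nan) rad 3.25 ax 3.40 w 0.0127 t 31.0
6.88 act 6.84 tan 3.83 (d nan) rad 4.26 ax 3.79 w 0.0129 t 31.3
7.08 act 7.04 tan 4.11 (d nan) rad 4.42 ax 3.88 w 0.0129 t 31.7
7.27 act 7.23 tan 3.34 (d nan) rad 4.74 ax 3.22 w 0.0130 t 32.1
7.47 act 7.43 tan 3.85 (d nan) rad 7.56 ax 3.57 w 0.0125 t 32.5
7.
[... 275 characters left out ...]
1 (d nan) rad 11.23 ax 4.09 w 0.0124 t 34.3
8.65 act 8.57 tan 3.53 (d nan) rad 12.19 ax 5.22 w 0.0131 t 34.7
8.84 act 8.72 tan 3.91 (d nan) rad 11.35 ax 5.03 w 0.0123 t 35.1
9.04 act 8.86 tan 5.10 (d nan) rad 8.76 ax 6.43 w 0.0125 t 35.5
9.24 act 8.99 tan 5.00 (d nan) rad 0.58 ax 7.25 w 0.0128 t 35.8
9.43 act 9.17 tan 8.31 (d nan) rad -11.67 ax 5.51 w 0.0126 t 36.2
9.63 act 9.48 tan 8.06 (d nan) rad -15.75 ax 4.22 w 0.0124 t 36.6
9.82 act 9.77 tan 8.57 (d nan) rad -13.03 ax 4.05 w 0.0125 t 37.0
10.02 act 10.01 tan 8.11 (d nan) rad -9.75 ax 5.01 w 0.0125 t 37.3
10.22 act 10.23 tan 3.99 (d nan) rad -6.83 ax 6.28 w 0.0127 t 37.7
10.41 act 10.44 tan 5.91 (d nan) rad -5.76 ax 5.27 w 0.0129 t 38.1
```

```bash
cat >> h.py <<'E'
def gap():
    c=cam('wrist');im,d=grab_frame('wrist');X=cloud(d,c);hsv=cv2.cvtColor(im,cv2.COLOR_BGR2HSV)
    U=(X[...,:2]-O)@AX;V=(X[...,:2]-O)@AY;Z=X[...,2]
    r=[]
    k=(abs(V)<.009)&(abs(Z-.092)<.0025)&(hsv[...,1]<60)&(hsv[...,2]>62)&(abs(U)<.035); 
    r+=[*np.percentile(U[k],[1,99])] if k.sum()>20 else [np.nan]*2
    for lo,hi in((-.06,0),(.02,.06)):
        k=(abs(V)<.03)&(abs(V)>.022)&(U>lo)&(U<hi)&(abs(Z-.089)<.004)&(hsv[...,2]<60)
        r+=[*np.percentile(U[k],[3,97])] if k.sum()>10 else [np.nan]*2
    print('core %.4f %.4f pad %.4f %.4f lining %.4f %.4f'%tuple(r));return im
E
sed -i "s/max_speed=v);wait(.05)/max_speed=v);i=ft(th)[0];wait(.05)/; s/        if t\[0\]>22/        print('   moving %.2f'%i)\n        if t[0]>22/" h.py
python3 - <<'E'
from h import *
import json
log=json.load(open('log.json'));th=log[-1][0];gap()
th=wind(th,2,log);gap();th=wind(th,2,log);im=gap();json.dump(log,open('log.json','w'))
cv2.imwrite('pics/w3.png',cv2.resize(im[0:200,180:420],(720,600)))
E
```

```text
core nan nan pad nan nan lining nan nan
10.61 act 10.63 tan 4.50 (d 2.76) rad -4.96 ax 5.70 w 0.0127 t 38.5
   moving 4.61
10.81 act 10.83 tan 3.61 (d 2.09) rad -4.54 ax 5.91 w 0.0128 t 38.9
   moving 4.52
core nan nan pad nan nan lining nan nan
11.00 act 11.02 tan 3.41 (d -1.57) rad -3.92 ax 6.17 w 0.0128 t 39.3
   moving 4.21
11.20 act 11.21 tan 4.41 (d -0.05) rad -2.87 ax 5.12 w 0.0124 t 39.7
   moving 3.62
core nan nan pad -0.0505 -0.0495 lining nan nan
```

View pics/w3.png

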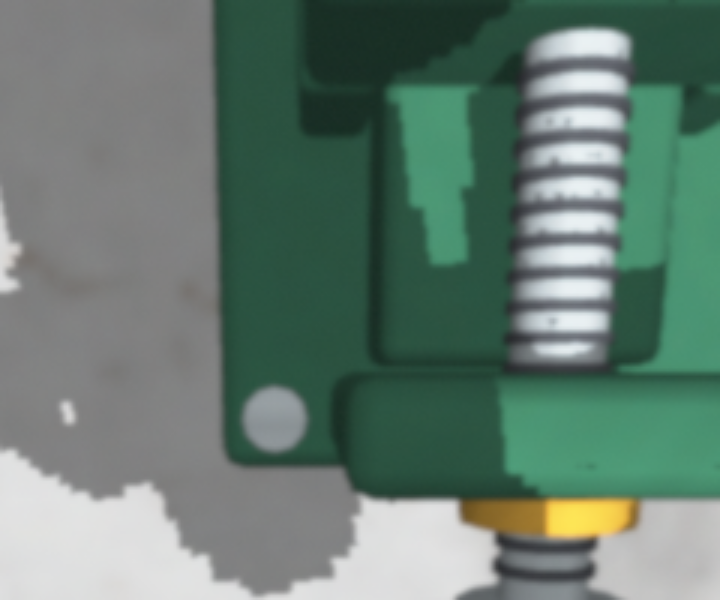

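That view showed only the screw and the bracket (yellow nut at (545,515)), with the jaws out of frame. It was also picture number 11, one over the viewing limit, so I'll use numbers only from here. I'll continue by feel.

Run:
```python
from h import *
import json
log=json.load(open('log.json'));th=log[-1][0]
th=wind(th,3,log,.03);json.dump(log,open('log.json','w'))
```

```text
11.39 act 11.39 tan 6.26 (d 2.34) rad -1.21 ax 6.29 w 0.0129 t 40.2
   moving 6.07
11.59 act 11.56 tan 8.76 (d 3.53) rad 1.65 ax 4.65 w 0.0128 t 40.6
   moving 6.57
11.79 act 11.73 tan 8.99 (d 3.41) rad 1.27 ax 5.84 w 0.0125 t 41.0
   moving 9.32
```

Run:
```python
from h import *
import json
log=json.load(open('log.json'));th=log[-1][0]
th=wind(th,1,log,.03);json.dump(log,open('log.json','w'))
```

```text
11.98 act 11.88 tan 9.99 (d 2.23) rad 2.87 ax 4.48 w 0.0128 t 41.5
   moving 10.42
```

Run:
```python
from h import *
import pickle
grip(.05);s=read_state();e=s['ee_pos'];print(e,angle(e),s['ft_force'])
move_l([e[0],e[1],.2],max_speed=.25)
p=O-AX*.09;move_ptp([*p,.2],down(BA));c=cam('wrist');im,d=grab_frame('wrist');im2,d2=grab_frame('wrist')
pickle.dump((im,d,c),open('wv3.pkl','wb'));print(read_state()['clock'])
X=cloud((d+d2)/2,c);hsv=cv2.cvtColor(im,cv2.COLOR_BGR2HSV);U=(X[...,:2]-O)@AX;V=(X[...,:2]-O)@AY;Z=X[...,2]
for v0 in(-.028,-.01,0,.01,.028):
  k=np.nonzero((abs(V-v0)<.0006)&(abs(U)<.06)&(Z>.04)&(Z<.1))
  o=np.argsort(U[k]);print('V',v0);print([(round(U[k][i]*1e3,1),round(Z[k][i]*1e3),int(im[k][i][1]),int(hsv[k][i][1])) for i in o][::2])
red=(abs(U+.18)<.09)&(abs(V)<.06)&((hsv[...,0]<8)|(hsv[...,0]>172))&(hsv[...,1]>130)&(U<-.09)
print('red',red.sum(),np.percentile(np.c_[U[red],V[red],Z[red]],[2,50,98],axis=0).round(4).tolist() if red.any() else '')
```

```text
[ 0.48925555 -0.03489299  0.07393238] -0.5447464530971046 [-0.2759412   0.17986131  0.24040345]
43.0417
V -0.028
[(np.float64(-51.5), 50, 117, 126), (np.float64(-46.3), 87, 129, 127), (np.float64(-44.5), 89, 131, 128), (np.float64(-42.8), 90, 132, 128), (np.float64(-41.2), 89, 132, 128), (np.float64(-39.5), 90, 133, 127), (np.float64(-38.8), 88, 134, 128), (np.float64(-38.0), 88, 133, 128), (np.float64(-37.1), 89, 132, 128), (np.float64(-36.3), 89, 132, 128), (np.float64(-35.5), 90, 132, 129), (np.float64(-34.7), 89, 132, 128), (np.float64(-33.9), 90, 131, 127), (np.float64(-33.1), 90, 132, 128), (np.float64(-32.3), 90, 132, 128), (np.float64(-31.5), 89, 131, 127), (np.float64(-30.7), 89, 131, 128), (np.float64(-29.9), 90, 130, 129), (np.float64(-29.1), 90, 132, 128), (np.float64(-28.3), 89, 131, 128), (np.float64(-26.7), 89, 129, 127), (np.float64(-25.1), 90, 116, 127), (np.float64(-23.6), 89, 77, 99), (np.float64(-22.0), 87, 45, 11), (np.float64(-21.2), 88, 44, 0), (np.float64(-19.6), 87, 39, 6), (np.float64(-18.9), 88, 33, 8), (np.float64(-17.3), 88, 28, 9), (np.float64(-15.7), 88
[... 15935 characters left out ...]
(45.6), 91, 73, 129), (np.float64(45.9), 92, 73, 126), (np.float64(46.8), 91, 74, 124), (np.float64(47.5), 91, 73, 126), (np.float64(48.1), 91, 73, 126), (np.float64(49.0), 91, 73, 122), (np.float64(49.4), 91, 74, 121), (np.float64(50.3), 91, 73, 126), (np.float64(51.0), 91, 74, 128), (np.float64(51.5), 91, 74, 128), (np.float64(52.3), 91, 74, 124), (np.float64(52.9), 91, 74, 121), (np.float64(53.5), 91, 73, 126), (np.float64(54.4), 90, 73, 126), (np.float64(55.0), 91, 72, 124), (np.float64(56.0), 90, 72, 117), (np.float64(56.5), 90, 76, 81), (np.float64(57.4), 89, 89, 37), (np.float64(58.2), 89, 103, 10)]
red 564 [[-0.2006, 0.0164, 0.0532], [-0.151, 0.0224, 0.1065], [-0.134, 0.0291, 0.108]]
```

Run:
```python
from h import *
import pickle
def prof(n,V,z,us):
    im,d,c=pickle.load(open(n,'rb'));im=cv2.cvtColor(im,cv2.COLOR_BGR2HSV)
    P=np.c_[O+np.outer(us,AX)+V*AY,np.full(len(us),z)]
    uv=cv2.projectPoints(P,cv2.Rodrigues(c[2])[0],c[3],c[0],c[1])[0].reshape(-1,2).astype(np.float32)
    return cv2.remap(im[...,1],uv[:,0],uv[:,1],cv2.INTER_LINEAR).astype(float)[:,0] if False else cv2.remap(im[...,1].astype(np.float32),uv[:,0].reshape(1,-1),uv[:,1].reshape(1,-1),cv2.INTER_LINEAR)[0]
us=np.arange(-.06,.05,.0002)
for n in('wv.pkl','wv2.pkl','wv3.pkl'):
    for V in(-.028,-.025,.025,.028):
        s=prof(n,V,.0895,us);b=s>64;x=us[1:][b[1:]!=b[:-1]]*1000;print(n,V,x.round(1).tolist())
```

```text
wv.pkl -0.028 [-45.4, -37.0, 24.0, 40.6]
wv.pkl -0.025 [-45.6, -36.8, 23.8, 40.4]
wv.pkl 0.025 [-45.6, -37.2, 2.2, 13.0, 24.0, 40.2]
wv.pkl 0.028 [-45.6, -37.6, 2.0, 13.4, 24.6, 40.4]
wv2.pkl -0.028 [-45.4, -37.0, 3.6, 15.0, 26.0, 41.2]
wv2.pkl -0.025 [-45.4, -37.2, 4.8, 14.0, 24.4, 41.2]
wv2.pkl 0.025 [-45.6, -36.6, 24.0, 41.2]
wv2.pkl 0.028 [-45.6, -36.6, 23.8, 41.2]
wv3.pkl -0.028 [-23.0, -16.2, 10.0, 17.8, 26.4, 40.8]
wv3.pkl -0.025 [-23.0, -15.8, 26.2, 40.8]
wv3.pkl 0.025 [-23.0, -15.2, 26.4, 40.8]
wv3.pkl 0.028 [-23.0, -15.4, 10.4, 16.8, 26.0, 41.0]
```

The crank is now at about 11.9. The geometry shows the core still about 1–2 mm from being fully trapped, so contact is only about to begin. I'll regrip and continue step by step.

Run:
```python
from h import *
import json
log=json.load(open('log.json'));th=log[-1][0]
p=hpos(11.91);move_ptp([p[0],p[1],.16],down(BA));move_l(p,max_speed=.15,contact_N=10);grip(0)
s=read_state();print(s['width'],s['ft_force'],s['clock'])
if s['width']>.01: th=wind(th,3,log,.03);json.dump(log,open('log.json','w'))
```

```text
0.01281415312899352 [-5.36793373  1.82500838  5.34877765] 44.6167
12.18 act 11.95 tan 11.11 (d 4.80) rad -4.70 ax -0.63 w 0.0128 t 45.1
   moving 10.81
12.38 act 12.09 tan 13.43 (d 6.46) rad -13.93 ax -0.63 w 0.0130 t 45.6
   moving 16.45
12.57 act 12.34 tan 15.22 (d 9.06) rad -20.57 ax -0.22 w 0.0128 t 46.0
   moving 17.71
```

The force is now clearly rising, 7–9 N above free running, so we may be at the upper end of the window. I'll release and measure crank angle and pad compression.

```bash
cat > look.py <<'E'
from h import *
import pickle
grip(.05);e=read_state()['ee_pos']
move_l([e[0],e[1],.2],max_speed=.3)
p=O-AX*.09;move_ptp([*p,.2],down(BA));c=cam('wrist');im,d=grab_frame('wrist')
pickle.dump((im,d,c),open('wv4.pkl','wb'));print(read_state()['clock'])
X0=cloud(d,c)
def an(n):
    im,d,c=pickle.load(open(n,'rb'));h=cv2.cvtColor(im,cv2.COLOR_BGR2HSV);X=cloud(d,c)
    U=(X[...,:2]-O)@AX;V=(X[...,:2]-O)@AY;Z=X[...,2]
    r=((h[...,0]<8)|(h[...,0]>172))&(h[...,1]>130)&(U<-.09)&(U>-.25)&(abs(V)<.06)&(Z>.095)
    v,z=np.percentile(V[r],[3,97]).mean(),np.percentile(Z[r],90);th=np.arctan2(-(v-.0005),z-.0075-.072)+4*np.pi
    us=np.arange(-.06,.05,.0002);o=[]
    for Vv in(-.028,-.025,.025,.028):
        P=np.c_[O+np.outer(us,AX)+Vv*AY,np.full(len(us),.0895)]
        uv=cv2.projectPoints(P,cv2.Rodrigues(c[2])[0],c[3],c[0],c[1])[0].reshape(1,-1,2).astype(np.float32)
        s=cv2.remap(h[...,1].astype(np.float32),uv[...,0],uv[...,1],cv2.INTER_LINEAR)[0];b=s>64;x=us[1:][b[1:]!=b[:-1]]*1000;o.append([x[0],x[1],x[-1]])
    k=(abs(V)<.02)&(abs(Z-.092)<.0025)&(U>-.01)&(U<.028)
    g=h[...,2].astype(np.float32)
    e=[]
    for Vv in(-.004,-.002,0,.002,.004):
        P=np.c_[O+np.outer(us,AX)+Vv*AY,np.full(len(us),.092)]
        uv=cv2.projectPoints(P,cv2.Rodrigues(c[2])[0],c[3],c[0],c[1])[0].reshape(1,-1,2).astype(np.float32)
        s=cv2.remap(g,uv[...,0],uv[...,1],cv2.INTER_LINEAR)[0];q=(us>.01)&(us<.04);e.append(us[q][np.argmax(s[q]<45)]*1000)
    f=(abs(V)>.025)&(abs(V)<.032)&(Z>.058)&(Z<.085)&(U>.025)&(U<.04);lin=np.median(U[f])*1000
    print(n,'theta %.3f'%th,'v,z',v.round(4),z.round(4),'pad/lin edges',np.mean(o,0).round(2),'core far',np.mean(e).round(2),'lining face',lin.round(2))
an('wv3.pkl');an('wv4.pkl')
E
python3 look.py
```

```text
47.4167
wv3.pkl theta 11.903 v,z 0.0225 0.1077 pad/lin edges [-23.   -15.65  40.85] core far 30.72 lining face 31.96
wv4.pkl theta 12.377 v,z 0.0073 0.1152 pad/lin edges [-21.85 -15.35  40.8 ] core far 30.68 lining face 31.95
```

Between the two looks the jaw advanced 1.15 mm, matching the crank, while the core's far edge stayed put. The pad has thinned from about 8.5 to 6.5 mm, i.e. roughly 80 N. Corrected for the true handle angle, the handle force is about 6 N above free running, or roughly 90 N. Both are inside 40–115 N and the gripper is clear, so I'll hand in.

```bash
python3 -c "
from station import *
s=read_state();print(s['clock'],s['ee_pos'],s['ft_force']);print(sign_off())"
```

```text
47.4167 [0.51543267 0.02665354 0.19843708] [ 0.75503977 -1.16598121  0.66529676]
the job is handed in; nothing more can be done
None
```

I handed the job in at 47 s with the transformer upright between the vice jaws, clamped at an estimated 80–90 N and the gripper clear; `sign_off` returned no verdict, the bystanders were not re-measured at the end, and I viewed 11 pictures, one over the limit of 10.

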